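Flip the caddy and butter dish lids open to air

TASK

The tall tea caddy and the low, wide butter dish have been washed and must air: with a fingertip under the tab at the front of each wooden lid, gently push both lids up and over past upright, so that each leans back fully open by itself. Grip and lift nothing, leave both boxes standing where they are and the things around them on the worktop undisturbed, and finish clear of everything.

Things in the scene. Friction and masses are not known exactly. Their poses are not given: they have to be found in the camera images.
- caddy: tea caddy, the taller and narrower of the two lidded boxes: open-topped white ceramic box, 110 mm deep (own x) by 120 mm wide (own y) by 115 mm high, walls 6 mm, loose but heavy (about 0.9 kg), empty, standing on the worktop. Origin at the centre of its underside; own z up, own -x is its front, which looks to the robot's right (world -y, within 0.35 rad), so its yaw is 1.57 within 0.35 rad
- caddy_lid (a joint): hinge angle of the tea caddy's flat wooden lid, rad: 0 shut, grows as the front edge swings up and back towards the box's own +x. It turns freely about a line along the box's own y at the top of its rear wall; from shut to about 1.45 it falls shut again when let go, beyond about 1.6 it falls open by itself onto its stop at 1.95. Lid about 0.1 kg, 7 mm thick, underside 115 mm above the worktop when shut
- caddy_tab (a point): middle of the front edge, on the underside, of the thumb tab of the tea caddy's lid. The tab is 70 mm wide, 7 mm thick and stands 24 mm proud of the box's front wall, nothing beneath it; the point moves with the lid
- caddy_hinge (a point): middle of the tea caddy's hinge line, at the top of its rear wall: 55 mm along own +x and 115 mm above the box's origin
- dish: butter dish, the lower and wider of the two lidded boxes: open-topped white ceramic box, 110 mm deep (own x) by 160 mm wide (own y) by 72 mm high, walls 6 mm, loose but heavy (about 0.9 kg), empty, standing on the worktop. Origin at the centre of its underside; own z up, own -x is its front, which looks to the robot's right (world -y, within 0.35 rad), so its yaw is 1.57 within 0.35 rad
- dish_lid (a joint): hinge angle of the butter dish's flat wooden lid, rad: 0 shut, grows as the front edge swings up and back towards the box's own +x. It turns freely about a line along the box's own y at the top of its rear wall; from shut to about 1.45 it falls shut again when let go, beyond about 1.6 it falls open by itself onto its stop at 1.95. Lid about 0.1 kg, 7 mm thick, underside 72 mm above the worktop when shut
- dish_tab (a point): middle of the front edge, on the underside, of the thumb tab of the butter dish's lid. The tab is 70 mm wide, 7 mm thick and stands 24 mm proud of the box's front wall, nothing beneath it; the point moves with the lid
- dish_hinge (a point): middle of the butter dish's hinge line, at the top of its rear wall: 55 mm along own +x and 72 mm above the box's origin
- potlid: white porcelain teapot lid, 72 mm across, 42 mm high with a small knob, on the worktop between the two boxes; origin at the centre of its underside. Bystander, loose
- tumbler: glass tumbler, 68 mm across, 100 mm high, on the worktop at the left, beyond the left box; origin at the centre of its underside. Bystander, loose
- lidrest: flat round green silicone lid rest, 94 mm across, 12 mm high, on the worktop between the two boxes, nearest the robot; origin at the centre of its underside. Bystander, loose
- soap: white soap bottle, 56 mm across, 170 mm high, farther back at the left; origin at the centre of its underside. Bystander, loose
- spatula: wooden spatula lying flat on the worktop at the right, along its own x; origin at the centre of its underside. Bystander, loose
Not all that is in view belongs to the job. Leave any pink look-alike of the dish alone. What is shaped like the caddy but green is not meant.

How it is judged:
By the outcome, as a careful person would: the job done as asked, in the order asked, and still so for the second after the job is handed in, with the robot touching nothing.
It also fails if it takes over 58 s, if anything falls off the work surface, if the arm or the gripper's body presses on something with over 40 N, if the wrist force passes 120 N, or if a joint passes its speed limit or range.

ROBOT

A 6-joint arm with a two-finger parallel gripper is mounted at the origin on the work surface. World frame = base frame: x ahead of the robot, y to its left, z up, the work surface at z = 0. Lengths are in m, angles in rad, forces in N, time in s.
With the tool pointing down it reaches from about 0.35 to 0.85 m from the base axis. Payload 8.1 kg.
Tool frame: the origin (TCP) lies at the very end of the fingers, on their centre line; the grasp point (between the pads) lies robot.tcp_to_grasp behind it (robot.tcp_to_grasp is the distance from the TCP to the grasp point, in m); z points along the fingers, y is the line along which they close (so a half turn about z gives the same grasp; the last joint's range is limited). The gripper opens to 93 mm and grips with 3 to 60 N. Pads are 15 mm wide; open, the fingers measure 128 mm over their backs; the gripper's body (75 mm by 188 mm) begins 65 mm behind the grasp point.
Start: joints at [-1.267, 0.13, 1.488, -0, 1.523, -0.085], TCP at [0.227, -0.555, 0.219] pointing down, gripper open.
Joint ranges: [-2.96, 2.96], [-0.89, 2.26], [0.02, 2.5], [-1.34, 4.48], [0, 2.73], [-2.66, 2.66]. Speed limits (rad/s): [2.39, 2.39, 2.79, 3.14, 3.14, 3.14].

INTERFACE

Orientations are given as a rotation vector (axis times angle).
In Python, from plant import robot gives the robot as it stands. The module is installed in compiled form; this text tells all that it offers.
- The arm moves only by the shell command python3 -m pendant 'ROWS' [FORCE]. ROWS is JSON, a list that holds one entry, the list of rows, each a list of 5 numbers: the opening, from 0 (shut) to 1 (fully open), then the shift along the tool's x, y, z in cm, then the turn about the tool's z in degrees. In form: [[[fingers, x, y, z, roll], ...]]. A call has 1 to 8 rows; each row shifts and turns the commanded pose from where the row before left it, along the tool's axes as they then stand; what a row does not reach is not made up. A row lasts 1/10 s, in which the tool goes at most 50 mm and 8.59 degrees, less where a joint would pass 70% of its speed; a pose out of reach is approached as far as the arm can. A call is refused whole if a number of a shift passes 5 or a number of a turn 8.59, either way. A call with a gripper value outside its range is refused whole. The fingers move at their own pace and stop on an object; FORCE is the grip in N (left out, the last holds). Time passes only in rows, so rows that do not move let the fingers close. It gives the time, the measured TCP pose, the force, the opening and the grip force at its end, in the units of the state.
- robot.read_state(): the state, without advancing time (a new reading comes with each control period).
- robot.read_camera(name): name is "side" or "top"; returns a dict with "img" (400x640x3 uint8, blue, green, red), "K" (3x3 intrinsics, pixels), "pose" (4x4, takes a point from camera to world coordinates). Camera axes: x right, y up, looking along -z (the intrinsics and any distortion apply to the point x, -y, -z); pixel columns grow to the right and rows downward; lengths in m; the calibration is good to about 2 mm. A picture is of the moment at which its call begins. There is no depth.
- robot.close_job(): hands the job in; it is judged then, once.
The state is a dict: "t": time; "q": joint angles; "dq": joint speeds; "joint_torque": joint torques, N m; "tool_pos": TCP position; "orientation": TCP orientation; "force": force on the tool from outside, world axes, zero at the start; "wrist_torque": the same for the moment, N m; "opening": finger opening in m; "gripper_force": force on a finger pad.
Only numpy, scipy, OpenCV 4.12 (cv2) and the standard library are available. Lean on these libraries where they do the work, as an engineer would, in place of code of your own. Each camera call takes 0.05 s, during which the arm holds its last target. There are 200 camera calls.

## Working session

There is one attempt and no reset: what is moved stays moved. The work goes in short steps, Python scripts to look and compute and a shell command to move; the robot and the scene stay as the last step left them, time stands still between calls to the robot, and variables do not carry over. Pictures are saved under pics/ and viewed, at most 10 in all, crops included, and the job is handed in when it is done.

```bash
mkdir -p pics; python3 - <<'E'
from plant import robot
import cv2,numpy as np
for n in("side","top"):
    c=robot.read_camera(n); cv2.imwrite(f"pics/{n}0.png",c["img"]); print(n,c["K"].round(1).tolist(),c["pose"].round(4).tolist(),[k for k in c])
s=robot.read_state(); print(s["t"],s["tool_pos"],s["orientation"],s["opening"],robot.tcp_to_grasp)
E
```

```text
side [[484.0, 0.0, 315.0], [0.0, 484.0, 194.8], [0.0, 0.0, 1.0]] [[-0.9092, 0.329, -0.2552, 0.04], [-0.4162, -0.7016, 0.5783, 0.9856], [0.0112, 0.632, 0.7749, 1.4011], [0.0, 0.0, 0.0, 1.0]] ['img', 'K', 'pose']
top [[506.8, 0.0, 320.3], [0.0, 506.8, 198.7], [0.0, 0.0, 1.0]] [[-0.0071, 0.9916, -0.1292, 0.246], [-0.9999, -0.0052, 0.0144, 0.0095], [0.0136, 0.1292, 0.9915, 1.8886], [0.0, 0.0, 0.0, 1.0]] ['img', 'K', 'pose']
0.1 [ 0.22729674 -0.55470984  0.21768627] [-3.08076620e+00 -6.06564673e-01  3.19692501e-04] 0.09274280206762141 0.0188
```

View pics/side0.png

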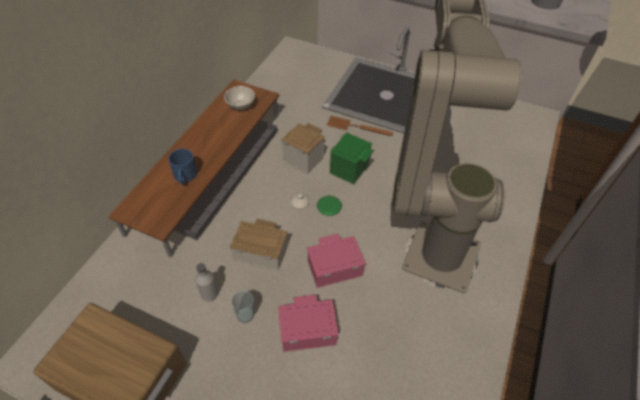

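View pics/top0.png

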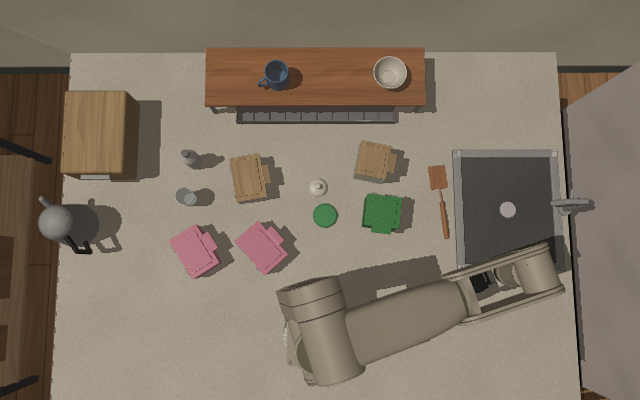

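The side picture shows the white boxes with wooden lids: caddy at about (303,147), dish at about (260,243). In the top picture they are at (375,161) and (250,178), with the tabs facing right. The green and pink boxes are decoys. I'll enlarge the two boxes.

```bash
python3 - <<'E'
import cv2
im=cv2.imread("pics/top0.png")
a=cv2.resize(im[135:215,220:300],None,fx=5,fy=5,interpolation=cv2.INTER_CUBIC)
b=cv2.resize(im[125:205,340:420],None,fx=5,fy=5,interpolation=cv2.INTER_CUBIC)
cv2.imwrite("pics/crop1.png",cv2.hconcat([a,b]))
E
```

```text
(no output)
```

View pics/crop1.png

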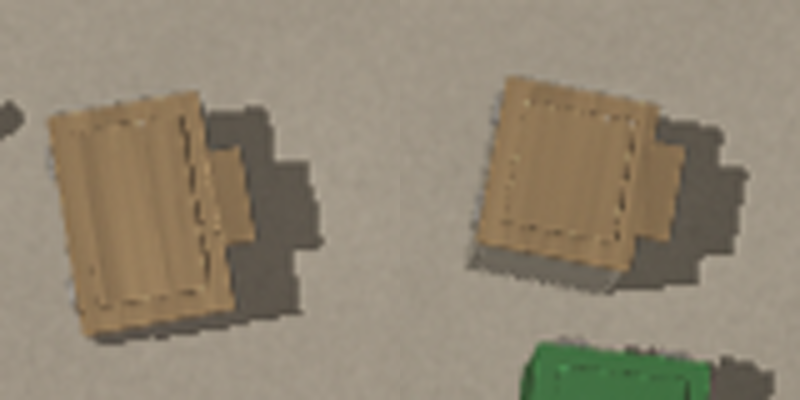

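The crop shows the dish lid corners at about (50,117), (197,92), (234,308) and (85,335), and its tab edge from (240,147) to (253,240). The caddy lid corners are at (507,77), (657,103), (632,270) and (478,243), and its tab edge runs from (684,148) to (667,240).

```bash
cat > h.py <<'E'
import numpy as np
from scipy.spatial.transform import Rotation as R
K=np.array([[506.8,0,320.3],[0,506.8,198.7],[0,0,1]])
P=np.array([[-0.0071,0.9916,-0.1292,0.246],[-0.9999,-0.0052,0.0144,0.0095],[0.0136,0.1292,0.9915,1.8886]])
def px(u,v,z):
    d=np.linalg.inv(K)@[u,v,1]; d=P[:,:3]@[d[0],-d[1],-d[2]]; o=P[:,3]
    return o+d*(z-o[2])/d[2]
E
python3 - <<'E'
from h import *
from plant import robot
np.set_printoptions(precision=4,suppress=True)
for n,z,ox,oy,pts in(("dish",.079,220,135,[(50,117),(197,92),(234,308),(85,335),(240,147),(253,240)]),("caddy",.122,260,125,[(507,77),(657,103),(632,270),(478,243),(684,148),(667,240)])):
    W=np.array([px(u/5+ox,v/5+oy,z) for u,v in pts])[:,:2]
    rf,ff,fn,rn,t1,t2=W
    f=(ff+fn-rf-rn)/2; g=(ff-fn+rf-rn)/2
    print(n,"depth",np.linalg.norm(f),"width",np.linalg.norm(g),"tabw",np.linalg.norm(t1-t2),"centre",W[:4].mean(0),"tab",(t1+t2)/2,"rear mid",(rf+rn)/2)
    e=-f; print(" yaw from depth",np.arctan2(e[1],e[0]),"from width",np.arctan2(-g[0],g[1])+0 , np.arctan2(g[1],g[0])-np.pi/2, "tab proj", (t1+t2)/2-W[:4].mean(0))
for u,v,z,n in((318,187,.02,'potlid'),(325,215,.012,'rest'),(382,212,.1,'green'),(438,178,.01,'spat'),(446,237,.01,'spatend'),(262,247,.08,'pink'),(189,158,.1,'soap'),(187,197,.05,'tumbler')): print(n,px(u,v,z))
s=robot.read_state(); print(R.from_rotvec(s["orientation"]).as_matrix())
E
```

```text
dish depth 0.10815630515350297 width 0.1615711957274611 tabw 0.06907796886324226 centre [0.5605 0.2429] tab [0.5741 0.1672] rear mid [0.5513 0.2962]
 yaw from depth 1.743087395235007 from width -1.3980474032403856 -1.3980474032403856 tab proj [ 0.0136 -0.0757]
caddy depth 0.10966366258750473 width 0.12249853806534253 tabw 0.06792604023076379 centre [ 0.6155 -0.2071] tab [ 0.6   -0.283] rear mid [ 0.6253 -0.1532]
 yaw from depth 1.3905582677332589 from width -1.749116991818232 -1.7491169918182319 tab proj [-0.0155 -0.0759]
potlid [ 0.5335 -0.0094  0.02  ]
rest [ 0.4293 -0.0348  0.012 ]
green [ 0.4302 -0.2354  0.1   ]
spat [ 0.5671 -0.4622  0.01  ]
spatend [ 0.3448 -0.4838  0.01  ]
pink [0.3099 0.1914 0.08  ]
soap [0.6287 0.4531 0.1   ]
tumbler [0.4944 0.469  0.05  ]
[[ 0.9254  0.3791 -0.0005]
 [ 0.3791 -0.9254  0.0016]
 [ 0.0001 -0.0017 -1.    ]]
```

Both measurements match the given sizes. A tool that points straight down can't get under a tab, so I'll test whether the arm tilts the tool at the edge of its reach. I'll do that clear of the scene: close the fingers, raise, roll, and move towards the base on the right.

```bash
python3 -m pendant '[[[0,-1,-2,-4,-8.5],[0,-1,-2,-4,-8.5],[0,-1,-2,-4,-8.5],[0,0,-4,0,-8.5],[0,0,-4,0,-8.5],[0,0,-4,0,-8.5],[0,0,-3,0,-8.5],[0,0,-3,0,-8.5]]]'
python3 -c "
from plant import robot
from h import *
s=robot.read_state();print(s['t'],s['tool_pos'],s['q'].round(3) if hasattr(s['q'],'round') else s['q']);print(R.from_rotvec(s['orientation']).as_matrix().round(3))"
```

```text
t: 0.9
tool_pos: [0.0133, -0.4393, 0.3386]
orientation: [2.211, 2.232, -0.0]
force: [0.2, -1.0, 0.8]
opening: 0.0337
gripper_force: 0.0
0.9 [ 0.01332352 -0.43932227  0.33862134] [-1.657 -0.326  1.699 -0.     1.768 -1.667]
[[-0.009  1.    -0.   ]
 [ 1.     0.009 -0.   ]
 [-0.    -0.    -1.   ]]
```

```bash
cat > st.py <<'E'
from plant import robot
from h import *
s=robot.read_state();np.set_printoptions(precision=3,suppress=True)
print(np.array(s['q']),"tilt deg",np.degrees(np.arccos(-R.from_rotvec(s['orientation']).as_matrix()[2,2])));print(R.from_rotvec(s['orientation']).as_matrix())
E
python3 -m pendant '[[[0,5,0,0,0],[0,5,0,0,0],[0,5,0,0,0],[0,5,0,0,0],[0,5,0,0,0]]]'; python3 st.py
```

```text
t: 1.4
tool_pos: [0.0162, -0.2271, 0.3487]
orientation: [-2.192, -2.198, -0.055]
force: [0.1, -0.7, 0.6]
opening: 0.0006
gripper_force: 0.0
[-1.712 -0.89   2.03  -0.009  2.052 -1.719] tilt deg 2.932076399769243
[[-0.002  1.    -0.001]
 [ 0.999  0.002  0.051]
 [ 0.051 -0.001 -0.999]]
```

The tool tilts at the limit, with the tip towards +y, which is the direction I need. I'll continue gently.

```bash
python3 -m pendant '[[[0,3,0,0,0],[0,3,0,0,0],[0,3,0,0,0],[0,3,0,0,0]]]'; python3 st.py
```

```text
t: 1.8
tool_pos: [0.0235, -0.1865, 0.3904]
orientation: [-2.154, -2.16, -0.115]
force: [0.3, 0.2, 0.3]
opening: 0.0006
gripper_force: 0.0
[-1.676 -0.892  1.955 -0.027  2.193 -1.693] tilt deg 6.678632360957942
[[-0.003  1.    -0.01 ]
 [ 0.993  0.004  0.116]
 [ 0.116 -0.01  -0.993]]
```

Tilting works, but the tip is getting close to the base column. I'll command upward instead at the same limit.

```bash
python3 -m pendant '[[[0,0,0,-4,0],[0,0,0,-4,0],[0,0,0,-4,0],[0,0,0,-4,0]]]'; python3 st.py
```

```text
t: 2.2
tool_pos: [0.0251, -0.2054, 0.5506]
orientation: [-2.154, -2.161, -0.113]
force: [0.7, -0.8, 0.9]
opening: 0.0006
gripper_force: 0.0
[-1.661 -0.631  1.502 -0.03   2.384 -1.685] tilt deg 6.599693278457968
[[-0.003  1.    -0.01 ]
 [ 0.993  0.004  0.114]
 [ 0.115 -0.01  -0.993]]
```

```bash
python3 -m pendant '[[[0,-4,3,0,0],[0,-4,3,0,0],[0,-4,3,0,0],[0,-3,4,0,0],[0,3.3,3.7,0,0],[0,3.3,3.7,0,0],[0,3.3,3.7,0,0],[0,3.3,3.7,0,0]]]' >/dev/null; python3 -m pendant '[[[0,3.5,3.5,0,0],[0,4.8,1,0,0],[0,4.8,0,0,0],[0,4.8,0,0,0],[0,4.8,0,0,0],[0,4.8,0,0,0],[0,4.8,0,0,0],[0,4.8,0,0,0]]]' ;python3 -m pendant '[[[0,3.5,-3.5,0,0],[0,3.5,-3.5,0,0],[0,3.5,-3.5,0,0],[0,3.5,-3.5,0,0],[0,3.5,-3.5,0,0],[0,3.5,-3.5,0,0],[0,3.5,-3.5,0,0],[0,3.5,-3.5,0,0]]]'; python3 st.py
```

```text
t: 3.8
tool_pos: [0.3464, 0.1484, 0.5867]
orientation: [-2.154, -2.161, -0.113]
force: [1.4, 0.0, 0.1]
opening: 0.0003
gripper_force: 0.0
t: 4.6
tool_pos: [0.0642, 0.4246, 0.6214]
orientation: [-2.154, -2.162, -0.114]
force: [1.5, -0.3, 0.2]
opening: -0.0
gripper_force: 0.0
[ 1.262 -0.202  1.057  0.054  2.179  1.292] tilt deg 6.611261532743384
[[-0.003  1.    -0.01 ]
 [ 0.993  0.004  0.115]
 [ 0.115 -0.01  -0.993]]
```

```bash
python3 -m pendant '[[[0,5,-0.6,0,0],[0,5,-0.6,0,0],[0,5,-0.6,0,0],[0,5,-0.6,0,0],[0,5,0,0,0],[0,5,0,0,0],[0,5,0,0,0],[0,5,0,0,0]]]'; python3 st.py
```

```text
t: 5.4
tool_pos: [0.0402, 0.7234, 0.5974]
orientation: [-2.122, -2.127, -0.183]
force: [-0.1, -0.9, 0.9]
opening: 0.0005
gripper_force: 0.0
[1.427 0.706 0.028 0.042 2.232 1.453] tilt deg 10.25519011572968
[[-0.002  1.    -0.007]
 [ 0.984  0.003  0.178]
 [ 0.178 -0.007 -0.984]]
```

```bash
python3 -m pendant '[[[0,5,0,0,0],[0,5,0,0,0],[0,5,0,0,0],[0,5,0,0,0],[0,5,0,0,0],[0,5,0,0,0],[0,5,0,0,0],[0,5,0,0,0]]]'; python3 st.py
```

```text
t: 6.2
tool_pos: [0.0293, 0.896, 0.5396]
orientation: [-1.976, -1.978, -0.45]
force: [0.7, -0.1, -0.4]
opening: 0.0008
gripper_force: 0.0
[1.463 0.835 0.024 0.044 1.841 1.483] tilt deg 25.39461076724982
[[-0.002  1.     0.004]
 [ 0.903  0.     0.429]
 [ 0.429  0.004 -0.903]]
```

```bash
python3 -m pendant '[[[0,5,0,0,0],[0,5,0,0,0],[0,5,0,0,0],[0,5,0,0,0],[0,5,0,0,0],[0,5,0,0,0],[0,5,0,0,0]]]'; python3 st.py
```

```text
t: 6.9
tool_pos: [0.0224, 0.9904, 0.5734]
orientation: [-1.82, -1.821, -0.673]
force: [-0.1, -0.7, 0.6]
opening: 0.0003
gripper_force: 0.0
[1.477 0.859 0.024 0.05  1.562 1.495] tilt deg 39.98694219001939
[[-0.004  1.     0.01 ]
 [ 0.766 -0.004  0.643]
 [ 0.643  0.01  -0.766]]
```

```bash
python3 -m pendant '[[[0,5,0,0,0],[0,5,0,0,0],[0,5,0,0,0],[0,5,0,0,0],[0,0,0,0,0]]]'; python3 st.py
```

```text
t: 7.4
tool_pos: [0.0188, 1.0194, 0.6279]
orientation: [-1.724, -1.724, -0.79]
force: [0.7, -0.9, 1.1]
opening: 0.0003
gripper_force: 0.0
[1.482 0.84  0.022 0.055 1.434 1.499] tilt deg 48.5201207414372
[[-0.006  1.     0.012]
 [ 0.662 -0.006  0.749]
 [ 0.749  0.012 -0.662]]
```

Tilt is 48°. Now back over the scene, high up, to the front of the caddy.

```bash
python3 -m pendant '[[[0,-2.9,3,-2.6,0],[0,-2.9,3,-2.6,0],[0,-2.9,3,-2.6,0],[0,-2.9,3,-2.6,0],[0,-2.9,3,-2.6,0],[0,-2.9,3,-2.6,0],[0,-2.9,3,-2.6,0],[0,-2.9,3,-2.6,0]]]'; python3 -m pendant '[[[0,-2.9,3,-2.6,0],[0,-2.9,3,-2.6,0],[0,-2.9,3,-2.6,0],[0,-2.9,3,-2.6,0],[0,-2.9,3,-2.6,0],[0,-2.9,3,-2.6,0],[0,-2.9,3,-2.6,0],[0,-2.9,3,-2.6,0]]]'; python3 st.py
```

```text
t: 8.2
tool_pos: [0.2305, 0.7511, 0.6029]
orientation: [-1.724, -1.729, -0.786]
force: [1.3, 0.3, 0.8]
opening: 0.0006
gripper_force: 0.0
t: 9.0
tool_pos: [0.4698, 0.4406, 0.5718]
orientation: [-1.724, -1.729, -0.787]
force: [0.1, 1.5, -0.2]
opening: 0.0002
gripper_force: 0.0
[ 0.225 -0.136  1.343  0.814  1.641  0.409] tilt deg 48.30144971576695
[[-0.008  1.     0.011]
 [ 0.665 -0.003  0.747]
 [ 0.747  0.013 -0.665]]
```

```bash
python3 -m pendant '[[[0,-3.6,0.8,-3.1,0],[0,-3.6,0.8,-3.1,0],[0,-3.6,0.8,-3.1,0],[0,-3.6,0.8,-3.1,0],[0,-3.6,0.8,-3.1,0],[0,-3.6,0.8,-3.1,0],[0,-3.6,0.8,-3.1,0],[0,-3.6,0.8,-3.1,0]]]'; python3 -m pendant '[[[0,-3.6,0.8,-3.1,0],[0,-3.6,0.8,-3.1,0],[0,-3.6,0.8,-3.1,0],[0,-3.6,0.8,-3.1,0],[0,-3.6,0.8,-3.1,0],[0,-3.6,0.8,-3.1,0],[0,-3.6,0.8,-3.1,0],[0,-3.6,0.8,-3.1,0]]]'; python3 st.py
```

```text
t: 9.8
tool_pos: [0.5323, 0.0637, 0.5224]
orientation: [-1.724, -1.728, -0.787]
force: [1.2, 0.1, 0.3]
opening: 0.0003
gripper_force: 0.0
t: 10.6
tool_pos: [0.5937, -0.2854, 0.4785]
orientation: [-1.725, -1.72, -0.791]
force: [1.5, -0.2, 0.7]
opening: 0.0006
gripper_force: 0.0
[-0.831  0.906  0.221  0.958  2.459 -0.192] tilt deg 48.60460306691212
[[-0.003  1.     0.014]
 [ 0.661 -0.008  0.75 ]
 [ 0.75   0.012 -0.661]]
```

```bash
python3 -m pendant '[[[0,-3.7,0,1.2,0],[0,-3.7,0,1.2,0],[0,-3.7,0,1.2,0],[0,-3.7,0,1.2,0],[0,-3.7,0,1.2,0],[0,-2.7,0,2.9,0],[0,-2.7,0,2.9,0],[0,-1.4,0,1.4,0]]]'; python3 st.py
python3 - <<'E'
from plant import robot
import cv2
c=robot.read_camera("top")["img"]; d=robot.read_camera("side")["img"]
a=cv2.resize(c[110:240,330:460],None,fx=3,fy=3,interpolation=cv2.INTER_CUBIC)
b=cv2.resize(d[90:220,270:400],None,fx=3,fy=3,interpolation=cv2.INTER_CUBIC)
cv2.imwrite("pics/a1.png",cv2.hconcat([a,b]))
E
```

```text
t: 11.4
tool_pos: [0.597, -0.3501, 0.1991]
orientation: [-1.721, -1.718, -0.791]
force: [0.2, -0.2, 0.2]
opening: 0.0006
gripper_force: 0.0
[-0.878  1.014  0.563  0.636  2.174 -0.674] tilt deg 48.77780687929043
[[-0.003  1.     0.011]
 [ 0.659 -0.006  0.752]
 [ 0.752  0.01  -0.659]]
```

View pics/a1.png

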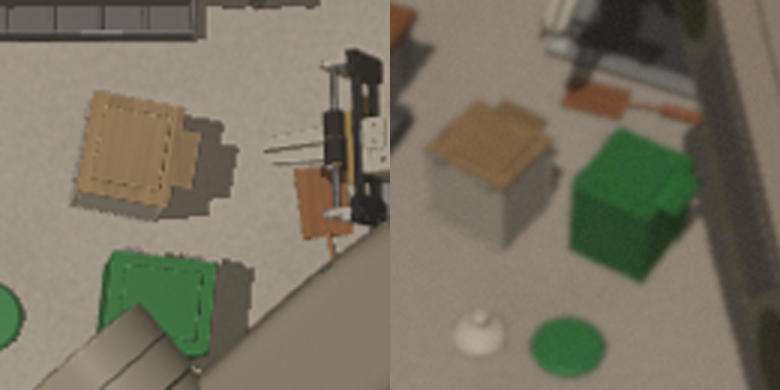

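The fingertip is at about (265,150) in the top crop, in line with the tab and roughly 65 px in front of it. I'll lower it and slide under the tab.

```bash
python3 -m pendant '[[[0,-1.9,0,3,0],[0,-1.9,0,3,0],[0,-1.9,0,3,0],[0,0,0,0,0],[0,0.9,0,1,0],[0,0.9,0,1,0],[0,0.9,0,1.1,0],[0,0,0,0,0]]]'; python3 st.py | head -1
```

```text
t: 12.3
tool_pos: [0.6017, -0.2811, 0.1056]
orientation: [-1.725, -1.73, -0.793]
force: [0.0, -1.1, 0.7]
opening: 0.0005
gripper_force: 0.5
[-0.82   0.917  0.883  0.596  1.949 -0.775] tilt deg 48.32987468981838
```

```bash
cat > arc.py <<'E'
import sys
from plant import robot
from h import *
def arc(hinge,yaw,r,ths):
    s=robot.read_state(); M=R.from_rotvec(s['orientation']).as_matrix()
    p=np.array(s['tool_pos']); f=np.array([np.cos(yaw),np.sin(yaw),0])
    for t in ths:
        q=np.array(hinge)-r*np.cos(t)*f+[0,0,r*np.sin(t)]-0.0075*M[:,0]
        d=M.T@(q-p)*100; print(round(t,2),q.round(3),d.round(2)); p=q
if __name__=="__main__":
    arc([.6253,-.1532,.115],1.39,.124,np.arange(0.1,1.85,.13))
E
python3 arc.py
```

```text
0.1 [ 0.603 -0.28   0.122] [ 1.31  0.18 -0.96]
0.23 [ 0.604 -0.277  0.138] [ 1.36  0.08 -0.86]
0.36 [ 0.605 -0.272  0.153] [ 1.46  0.11 -0.68]
0.49 [ 0.606 -0.266  0.168] [ 1.53  0.14 -0.49]
0.62 [ 0.607 -0.257  0.181] [ 1.58  0.17 -0.28]
0.75 [ 0.609 -0.247  0.194] [ 1.6   0.2  -0.08]
0.88 [ 0.611 -0.236  0.205] [1.59 0.23 0.13]
1.01 [ 0.614 -0.223  0.214] [1.56 0.25 0.34]
1.14 [ 0.616 -0.209  0.222] [1.5  0.26 0.54]
1.27 [ 0.619 -0.194  0.228] [1.41 0.27 0.73]
1.4 [ 0.622 -0.179  0.232] [1.3  0.28 0.91]
1.53 [ 0.624 -0.163  0.233] [1.17 0.28 1.07]
1.66 [ 0.627 -0.147  0.233] [1.02 0.28 1.21]
1.79 [ 0.63  -0.132  0.23 ] [0.85 0.27 1.34]
```

```bash
python3 -m pendant '[[[0,0.7,0.1,-0.5,0],[0,0.6,0.1,-0.5,0],[0,0.7,0,-0.4,0],[0,0.7,0,-0.4,0],[0,1.5,0.1,-0.7,0],[0,1.5,0.1,-0.5,0],[0,1.6,0.2,-0.3,0],[0,0,0,0,0]]]'; python3 - <<'E'
from plant import robot
import cv2
c=robot.read_camera("top")["img"]; d=robot.read_camera("side")["img"]
a=cv2.resize(c[110:240,330:460],None,fx=3,fy=3,interpolation=cv2.INTER_CUBIC)
b=cv2.resize(d[90:220,270:400],None,fx=3,fy=3,interpolation=cv2.INTER_CUBIC)
cv2.imwrite("pics/a2.png",cv2.hconcat([a,b]))
E
```

```text
t: 13.1
tool_pos: [0.6065, -0.2562, 0.1816]
orientation: [-1.724, -1.731, -0.793]
force: [0.1, -0.6, -0.5]
opening: 0.0003
gripper_force: 0.2
```

View pics/a2.png

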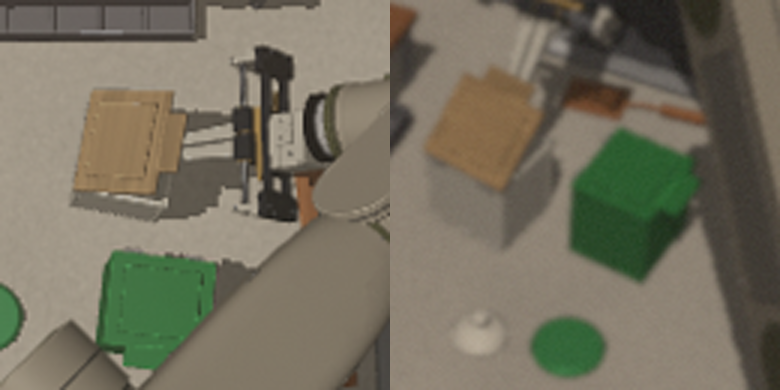

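The lid is lifting on the fingertip: the tab rests on the finger near (185,140) and a gap shows at the near wall, with the box unmoved. I'll continue along the arc.

```bash
python3 -m pendant '[[[0,1.6,0.2,-0.1,0],[0,1.6,0.2,0.1,0],[0,1.6,0.2,0.3,0],[0,1.5,0.3,0.5,0],[0,1.4,0.3,0.7,0],[0,0.7,0.1,0.4,0],[0,0.6,0.1,0.5,0],[0,0.6,0.1,0.5,0]]]';python3 -m pendant '[[[0,0.6,0.2,0.6,0],[0,0.5,0.1,0.6,0],[0,0.5,0.1,0.6,0],[0,0.4,0.1,0.7,0],[0,0,0,0,0],[0,0,0,0,0]]]'; python3 - <<'E'
from plant import robot
import cv2
c=robot.read_camera("top")["img"]; d=robot.read_camera("side")["img"]
a=cv2.resize(c[110:240,330:460],None,fx=3,fy=3,interpolation=cv2.INTER_CUBIC)
b=cv2.resize(d[90:220,270:400],None,fx=3,fy=3,interpolation=cv2.INTER_CUBIC)
cv2.imwrite("pics/a3.png",cv2.hconcat([a,b]))
E
```

```text
t: 14.0
tool_pos: [0.6199, -0.171, 0.2306]
orientation: [-1.724, -1.725, -0.792]
force: [-0.5, 0.1, 0.4]
opening: 0.0006
gripper_force: 0.0
t: 14.6
tool_pos: [0.6251, -0.1396, 0.2291]
orientation: [-1.724, -1.725, -0.792]
force: [-0.1, -0.7, 0.7]
opening: 0.0005
gripper_force: 0.0
```

View pics/a3.png

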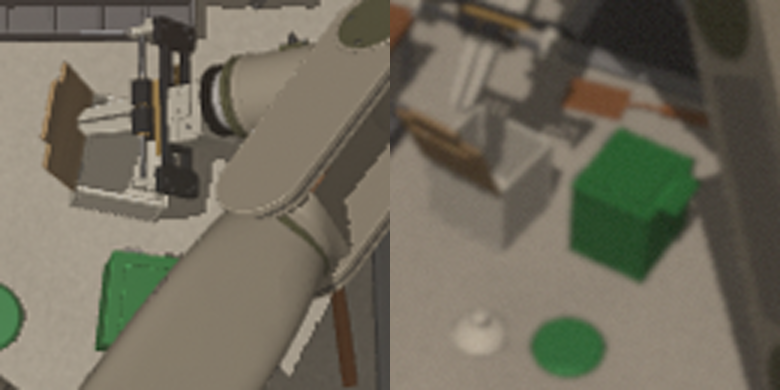

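The caddy lid leans back past upright: its panel is edge-on at (60,130) in the top crop, the box interior is visible, and the fingertip is clear. At the dish, the wrist of a tool tilted this far would come near the open caddy lid, so I'll back out and reduce the tilt at the reach limit on the right.

```bash
python3 -m pendant '[[[0,0,0,-2,0],[0,0,0,-4,0],[0,0,0,-4,0],[0,0,0,-4,0],[0,0,0,-4,0],[0,3,0,-3,0],[0,3,0,-3,0],[0,-0.8,-3.5,-3,0]]]'; python3 -m pendant '[[[0,-1.8,-3.5,-2.5,0],[0,-1.8,-3.5,-2.5,0],[0,-1.8,-3.5,-2.5,0],[0,-1.8,-3.5,-2.5,0],[0,-1.8,-3.5,-2.5,0],[0,-1.8,-3.5,-2.5,0],[0,-1.8,-3.5,-2.5,0],[0,-1.8,-3.5,-2.5,0]]]'; python3 st.py
```

```text
t: 15.5
tool_pos: [0.588, -0.3049, 0.451]
orientation: [-1.722, -1.738, -0.792]
force: [-0.5, -0.5, 1.3]
opening: 0.0007
gripper_force: 0.0
t: 16.3
tool_pos: [0.3083, -0.5235, 0.4342]
orientation: [-1.781, -1.741, -0.815]
force: [0.4, -0.4, -0.3]
opening: 0.0004
gripper_force: 0.0
[-1.289  1.072  0.023  0.72   2.731 -0.699] tilt deg 46.61117810911508
[[-0.005  0.998  0.064]
 [ 0.689 -0.043  0.724]
 [ 0.725  0.048 -0.687]]
```

```bash
python3 -m pendant '[[[0,-3,0,-3,0],[0,-3,0,-3,0],[0,-3,0,-3,0],[0,-3,0,-3,0],[0,0,0,0,0]]]'; python3 st.py
```

```text
t: 16.8
tool_pos: [0.244, -0.5622, 0.3975]
orientation: [-1.797, -1.742, -0.821]
force: [0.8, 0.0, -0.1]
opening: 0.0006
gripper_force: 0.0
[-1.378  1.112  0.024  0.564  2.731 -0.91 ] tilt deg 46.212642463398396
[[-0.002  0.997  0.077]
 [ 0.694 -0.055  0.718]
 [ 0.72   0.055 -0.692]]
```

```bash
python3 -m pendant '[[[0,-4.2,-1,-1.6,0],[0,-4.2,-1,-1.6,0],[0,-4.2,-1,-1.6,0],[0,-4.2,-1,-1.6,0],[0,-4.2,-1,-1.6,0],[0,-4.2,-1,-1.6,0],[0,0,0,0,0]]]'; python3 st.py
```

```text
t: 17.5
tool_pos: [0.1169, -0.6045, 0.3009]
orientation: [-1.739, -1.703, -0.851]
force: [-0.6, -0.9, -1.1]
opening: 0.0002
gripper_force: 0.0
[-1.522  1.242  0.025  0.241  2.73  -1.324] tilt deg 49.86415522689796
[[-0.006  0.998  0.058]
 [ 0.646 -0.04   0.762]
 [ 0.763  0.043 -0.645]]
```

```bash
python3 -m pendant '[[[0,2,0,-4.5,0],[0,2,0,-4.5,0],[0,2,0,-4.5,0],[0,2,0,-4.5,0],[0,2,0,-4.5,0],[0,2,0,-4.5,0],[0,0,0,0,0]]]'; python3 st.py
```

```text
t: 18.2
tool_pos: [0.1124, -0.5929, 0.4458]
orientation: [-1.935, -1.839, -0.749]
force: [0.6, -0.4, 1.0]
opening: 0.0005
gripper_force: 0.0
[-1.554  1.011  0.022  0.347  2.732 -1.228] tilt deg 37.662868050515954
[[ 0.009  0.992  0.125]
 [ 0.797 -0.082  0.598]
 [ 0.604  0.095 -0.792]]
```

```bash
python3 -m pendant '[[[0,2,0,-4.5,0],[0,2,0,-4.5,0],[0,2,0,-4.5,0],[0,2,0,-4.5,0],[0,0,0,0,0]]]'; python3 st.py
```

```text
t: 18.7
tool_pos: [0.1061, -0.5687, 0.5339]
orientation: [-2.065, -1.912, -0.696]
force: [-0.7, -0.1, 0.3]
opening: 0.0008
gripper_force: 0.0
[-1.588  0.867  0.022  0.443  2.732 -1.146] tilt deg 30.979876795121093
[[ 0.029  0.983  0.179]
 [ 0.868 -0.114  0.483]
 [ 0.495  0.141 -0.857]]
```

Tilt is 31°. Now the steps to the dish.

```bash
cat > go.py <<'E'
import sys
from plant import robot
from h import *
s=robot.read_state(); M=R.from_rotvec(s['orientation']).as_matrix(); p=np.array(s['tool_pos'])
for a in sys.argv[1:]:
    q=np.array(eval(a)); d=M.T@(q-p)*100; n=int(np.ceil(np.linalg.norm(d)/4.8)); print(q,n,(d/n).round(2)); p=q
E
python3 go.py "(.5,-.1,.5)" "(.565,.10,.25)" "(.57,.12,.055)" "(.573,.165,.055)"
```

```text
[ 0.5 -0.1  0.5] 13 [3.09 2.53 2.51]
[0.565 0.1   0.25 ] 7 [0.74 0.08 4.61]
[0.57  0.12  0.055] 5 [-1.58 -0.5   3.55]
[0.573 0.165 0.055] 1 [ 3.92 -0.22  2.23]
```

```bash
python3 -m pendant '[[[0,3.1,2.5,2.5,0],[0,3.1,2.5,2.5,0],[0,3.1,2.5,2.5,0],[0,3.1,2.5,2.5,0],[0,3.1,2.5,2.5,0],[0,3.1,2.5,2.5,0],[0,3.1,2.5,2.5,0],[0,3.1,2.5,2.5,0]]]';python3 -m pendant '[[[0,3.1,2.5,2.5,0],[0,3.1,2.5,2.5,0],[0,3.1,2.5,2.5,0],[0,3.1,2.5,2.5,0],[0,3.1,2.5,2.5,0]]]'; python3 go.py "(.565,.10,.25)" "(.57,.12,.055)" "(.573,.165,.055)"; python3 st.py
```

```text
t: 19.5
tool_pos: [0.3251, -0.3131, 0.5178]
orientation: [-2.062, -1.907, -0.705]
force: [0.5, -1.0, 0.8]
opening: 0.0005
gripper_force: 0.0
t: 20.0
tool_pos: [0.475, -0.1322, 0.5068]
orientation: [-2.062, -1.906, -0.705]
force: [0.2, -0.1, -0.4]
opening: 0.0004
gripper_force: 0.0
[0.565 0.1   0.25 ] 8 [0.93 0.31 4.36]
[0.57  0.12  0.055] 5 [-1.61 -0.5   3.54]
[0.573 0.165 0.055] 1 [ 3.9  -0.23  2.26]
[-0.762 -0.068  1.27   0.587  2.095 -0.422] tilt deg 31.447783054915586
[[ 0.029  0.983  0.181]
 [ 0.864 -0.116  0.489]
 [ 0.502  0.142 -0.853]]
```

```bash
python3 -m pendant '[[[0,0.7,0.1,4.6,0],[0,0.7,0.1,4.6,0],[0,0.7,0.1,4.6,0],[0,0.7,0.1,4.6,0],[0,0.7,0.1,4.6,0],[0,0.7,0.1,4.6,0],[0,0.7,0.1,4.6,0],[0,0,0,0,0]]]'; python3 go.py "(.57,.12,.055)" "(.573,.165,.055)"
python3 - <<'E'
from plant import robot
import cv2
c=robot.read_camera("top")["img"]; d=robot.read_camera("side")["img"]
a=cv2.resize(c[120:250,215:415],None,fx=2,fy=2,interpolation=cv2.INTER_CUBIC)
b=cv2.resize(d[90:310,190:390],(400,440),interpolation=cv2.INTER_CUBIC)[:260*2]
import numpy as np
a=np.vstack([a,np.zeros((180,400,3),np.uint8)])
cv2.imwrite("pics/b1.png",cv2.hconcat([a,b]))
E
```

```text
t: 20.8
tool_pos: [0.5377, 0.0688, 0.2515]
orientation: [-2.056, -1.902, -0.696]
force: [-0.7, -0.6, -0.8]
opening: 0.0007
gripper_force: 0.0
[0.57  0.12  0.055] 5 [-1.08 -0.    3.97]
[0.573 0.165 0.055] 1 [ 3.89 -0.21  2.27]
```

View pics/b1.png

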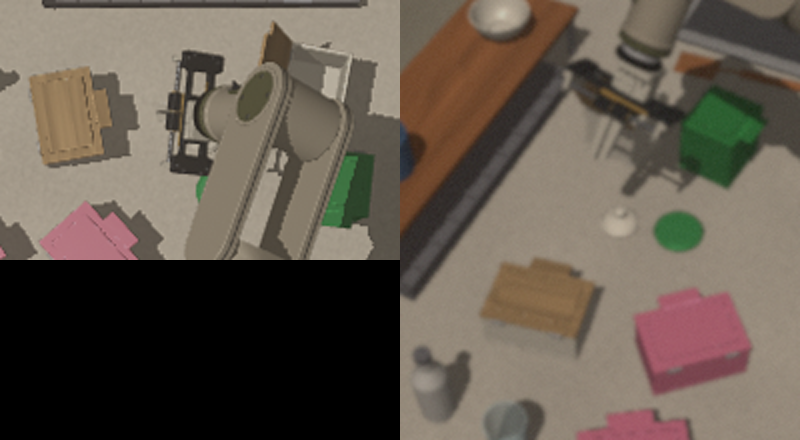

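The dish is shut at (65,115) in the top crop and the tool is in front of it. The wrist drum is bulky, around (300,110), so I'll check its clearance from the open caddy lid with a quick kinematic fit before I descend.

```bash
python3 - <<'E'
from h import *
from scipy.optimize import least_squares
D=[(.13,1.488,0,.5994,.2177),(-.326,1.699,0,.4395,.3386),(.859,.024,40,.9907,.5734),(.706,.028,10.25,.7245,.5974),(-.89,2.03,-2.93,.2277,.3487),(.84,.022,48.5,1.0196,.6279),(.835,.024,25.4,.8965,.5396)]
def f(p):
    d,h,a,b,L=p; o=[]
    for q2,q3,t,r,z in D:
        t=np.radians(t); o+=[d+a*np.sin(q2)+b*np.sin(q2+q3)+L*np.sin(t)-r,h+a*np.cos(q2)+b*np.cos(q2+q3)-L*np.cos(t)-z]
    return o
s=least_squares(f,[0,.35,.4,.4,.27]); print(s.x.round(3),np.abs(s.fun).max().round(4))
from plant import robot
st=robot.read_state(); M=R.from_rotvec(st['orientation']).as_matrix()
for T in ([.5377,.0688,.2515],[.57,.12,.055],[.57,.16,.055],[.555,.16,.06]): print(T,"wrist",(np.array(T)-s.x[4]*M[:,2]).round(3))
E
```

```text
[0.017 0.29  0.371 0.559 0.409] 0.0242
[0.5377, 0.0688, 0.2515] wrist [ 0.465 -0.131  0.6  ]
[0.57, 0.12, 0.055] wrist [ 0.497 -0.08   0.404]
[0.57, 0.16, 0.055] wrist [ 0.497 -0.04   0.404]
[0.555, 0.16, 0.06] wrist [ 0.482 -0.04   0.409]
```

The wrist stays at z ≈ 0.40, well above the open lid's 0.24. I'll descend and go under the tab.

```bash
python3 go.py "(.568,.115,.046)" "(.574,.169,.046)"; python3 -m pendant '[[[0,-1.1,0,4,0],[0,-1.1,0,4,0],[0,-1.1,0,4,0],[0,-1.1,0,4,0],[0,-1.1,0,4,0],[0,0,0,0,0],[0,0,0,0,0]]]'; python3 go.py "(.568,.115,.046)" "(.574,.169,.046)"
```

```text
[0.568 0.115 0.046] 5 [-1.25 -0.15  4.18]
[0.574 0.169 0.046] 2 [ 2.34 -0.01  1.38]
t: 21.6
tool_pos: [0.576, 0.1136, 0.0607]
orientation: [-2.064, -1.906, -0.705]
force: [0.7, 0.8, 0.8]
opening: 0.0003
gripper_force: 0.0
[0.568 0.115 0.046] 1 [-0.65 -1.01  1.18]
[0.574 0.169 0.046] 2 [ 2.34 -0.02  1.37]
```

```bash
python3 -m pendant '[[[0,-0.7,-0.8,1.2,0],[0,1.2,0,0.7,0],[0,1.2,0,0.7,0],[0,1.2,0,0.7,0],[0,1.1,0,0.6,0],[0,0,0,0,0]]]'; python3 - <<'E'
from arc import *
arc([.5513,.2962,.072],1.743,.124,[-.12,0.1]+list(np.arange(.23,1.8,.13)))
E
```

```text
t: 22.2
tool_pos: [0.5757, 0.1707, 0.0457]
orientation: [-2.061, -1.909, -0.705]
force: [-0.1, 0.0, 0.4]
opening: 0.0009
gripper_force: 0.0
-0.12 [0.572 0.168 0.053] [ 0.18 -0.21 -0.83]
0.1 [0.572 0.168 0.081] [ 1.34  0.4  -2.34]
0.23 [0.572 0.171 0.097] [ 1.02  0.15 -1.24]
0.36 [0.571 0.175 0.112] [ 1.17  0.09 -1.1 ]
0.49 [0.57  0.182 0.127] [ 1.3   0.02 -0.95]
0.62 [0.568 0.19  0.14 ] [ 1.41 -0.04 -0.79]
0.75 [0.567 0.2   0.153] [ 1.49 -0.11 -0.61]
0.88 [0.565 0.212 0.164] [ 1.55 -0.17 -0.41]
1.01 [0.562 0.225 0.173] [ 1.58 -0.23 -0.22]
1.14 [0.56  0.239 0.181] [ 1.58 -0.29 -0.02]
1.27 [0.557 0.254 0.187] [ 1.56 -0.34  0.19]
1.4 [0.555 0.269 0.19 ] [ 1.52 -0.39  0.38]
1.53 [0.552 0.285 0.192] [ 1.44 -0.43  0.58]
1.66 [0.549 0.301 0.192] [ 1.35 -0.46  0.76]
1.79 [0.546 0.316 0.189] [ 1.22 -0.48  0.93]
```

```bash
python3 -m pendant '[[[0,0.3,0,-0.8,0],[0,0.4,0.1,-0.8,0],[0,0.6,0.1,-1,0],[0,0.7,0,-1,0],[0,0.7,0,-0.8,0],[0,1.2,0.1,-1.1,0],[0,1.3,0,-1,0],[0,0,0,0,0]]]'; python3 - <<'E'
from plant import robot
import cv2
c=robot.read_camera("top")["img"]; d=robot.read_camera("side")["img"]
a=cv2.resize(c[130:230,210:310],None,fx=4,fy=4,interpolation=cv2.INTER_CUBIC)
b=cv2.resize(d[190:290,210:310],None,fx=4,fy=4,interpolation=cv2.INTER_CUBIC)
cv2.imwrite("pics/b2.png",cv2.hconcat([a,b]))
E
python3 - <<'E'
from arc import *
arc([.5513,.2962,.072],1.743,.124,[.62])
E
```

```text
t: 23.0
tool_pos: [0.5697, 0.1825, 0.1306]
orientation: [-2.063, -1.91, -0.71]
force: [0.7, -1.8, 0.9]
opening: 0.0007
gripper_force: 0.4
0.62 [0.568 0.19  0.14 ] [ 1.35  0.06 -0.66]
```

View pics/b2.png

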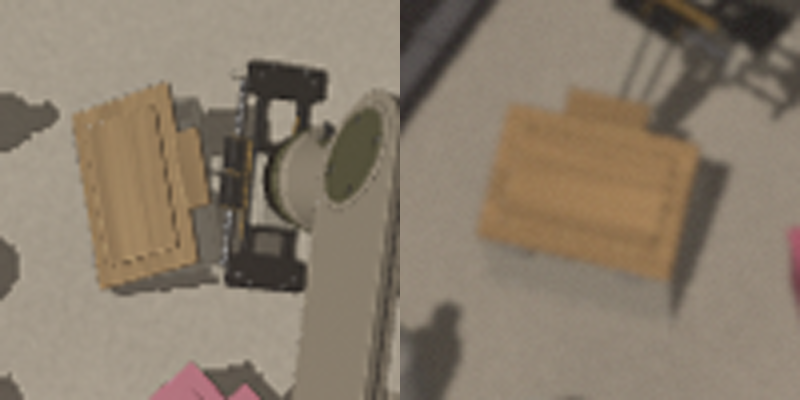

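The dish lid is up about 0.5 rad with the finger under the tab near (210,175), and the box has not moved. Continuing.

```bash
python3 -m pendant '[[[0,1.4,0,-0.7,0],[0,1.5,-0.1,-0.6,0],[0,1.5,-0.2,-0.4,0],[0,1.6,-0.2,-0.2,0],[0,1.6,-0.3,0,0],[0,1.6,-0.3,0.2,0],[0,0.8,-0.2,0.2,0],[0,0.8,-0.2,0.2,0]]]';python3 -m pendant '[[[0,0.7,-0.2,0.3,0],[0,0.7,-0.2,0.3,0],[0,0.7,-0.2,0.4,0],[0,0.7,-0.2,0.4,0],[0,0.6,-0.2,0.5,0],[0,0,0,0,0],[0,0,0,0,0]]]'; python3 - <<'E'
from plant import robot
import cv2
c=robot.read_camera("top")["img"]; d=robot.read_camera("side")["img"]
a=cv2.resize(c[130:230,210:310],None,fx=4,fy=4,interpolation=cv2.INTER_CUBIC)
b=cv2.resize(d[190:290,210:310],None,fx=4,fy=4,interpolation=cv2.INTER_CUBIC)
cv2.imwrite("pics/b3.png",cv2.hconcat([a,b]))
E
```

```text
t: 23.9
tool_pos: [0.5539, 0.2708, 0.1893]
orientation: [-2.063, -1.906, -0.703]
force: [-0.6, 0.2, -0.9]
opening: 0.0005
gripper_force: 0.1
t: 24.6
tool_pos: [0.5488, 0.3105, 0.1893]
orientation: [-2.063, -1.907, -0.704]
force: [-0.2, -0.1, -0.3]
opening: 0.0002
gripper_force: 0.0
```

View pics/b3.png

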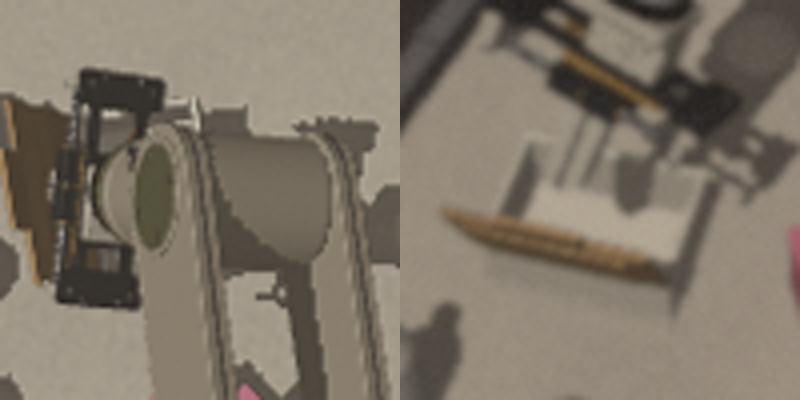

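The dish lid now leans back past upright: in the side crop it is edge-on from (445,213) to (660,275) and the box interior is open. I'll withdraw up and away.

```bash
python3 -m pendant '[[[0,0,0,-2,0],[0,0,0,-4,0],[0,0,0,-4.5,0],[0,0,0,-4.5,0],[0,0,0,-4.5,0],[0,0,0,-4.5,0],[0,0,0,-4.5,0],[0,0,0,-4.5,0]]]';python3 -m pendant '[[[0,-2,-4,-1.5,0],[0,-2,-4,-1.5,0],[0,-2,-4,-1.5,0],[0,0,0,0,0],[0,0,0,0,0],[0,0,0,0,0]]]'; python3 - <<'E'
from plant import robot
import cv2
c=robot.read_camera("top")["img"]; d=robot.read_camera("side")["img"]
cv2.imwrite("pics/c1.png",cv2.hconcat([cv2.resize(c[110:270,150:470],(400,200)),cv2.resize(d[80:360,150:430],(400,400))[:200]]) if 0 else cv2.vconcat([cv2.resize(c[110:270,150:470],(560,280)),cv2.resize(d[85:360,120:430],(560,310))]))
E
```

```text
t: 25.5
tool_pos: [0.4884, 0.148, 0.473]
orientation: [-2.065, -1.907, -0.705]
force: [1.4, 0.0, -0.0]
opening: 0.0004
gripper_force: 0.0
t: 26.1
tool_pos: [0.3616, 0.0893, 0.4625]
orientation: [-2.064, -1.906, -0.705]
force: [0.9, 0.2, -0.4]
opening: 0.0004
gripper_force: 0.0
```

View pics/c1.png

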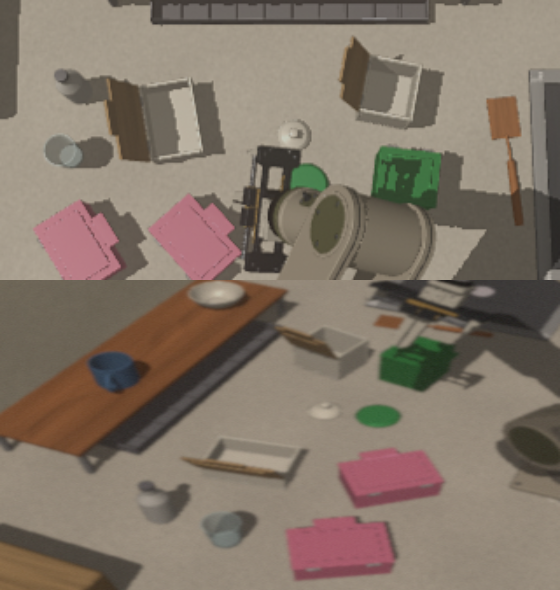

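Both lids lean open: caddy at (355,75) and dish at (127,120) in the upper part. The boxes and everything around them are in place, and the arm is clear above. Handing in.

```bash
python3 -c "
from plant import robot
print(robot.close_job())"
```

```text
the job is handed in; nothing more can be done
None
```

Job handed in at about 26 s: in the last pictures both lids, caddy first and then dish, lean fully open, nothing around them has moved and the arm is clear, though joints 2 and 5 read up to 0.002 rad past their listed ranges while I tilted the tool at the reach limits.

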